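# Stand up the air-valve stand and set its valve half open

### The job

Tip the lying air-valve stand up over the edge of its square foot until it stands upright on the table, without lifting the foot off the table, and let go of it. Then take the T-handle on its top and turn it to half open, 45 degrees from closed, leaving the stand upright. Leave the nearby grease tin, the rivet carton and the marker where they are.

Things in the scene. Friction and masses are not known exactly. Their poses are not given: they have to be found in the camera images.
- stand: loose air-valve stand, 0.7 to 0.9 kg, mostly in its square dark steel foot 96 x 96 x 10 mm; 210 mm high upright. Origin: centre of the foot's underside; z runs along the pipe to the top (up when it stands), -x is the way the hose tail points. It starts lying on its +x side, resting on a foot edge and on the valve block, hose tail up, the top end about 8 degrees below level
- stand_block (a point): centre of the stand's square aluminium valve block, 46 x 46 mm across and 34 mm along the pipe; on the pipe's axis, 168 mm from the foot's underside; axes as stand. Below it a 38 mm round nut, then pipe 25 mm in diameter down to the foot
- stand_tail (a point): tip of the small steel hose tail that stands out square from the pipe, 42 mm above the foot's underside, 43 mm from the pipe's axis; 16 mm thick
- valve_handle (a point): centre of the T-handle on top of the stand: dark steel bar 40 mm long (its own y axis), 12 mm wide (x), 16 mm high (z, the valve's axis, along the pipe); on the pipe's axis, 202 mm from the foot's underside. Below the bar is a gap of 9 mm down to the block, with a thin stem and a collar 26 mm wide and 4 mm high in it
- valve (a joint): angle of the T-handle about the pipe's axis, rad: 0 closed (bar square across the line of the hose tail), 1.57 fully open (bar in line with the tail), stops at both; grows as the handle turns clockwise seen from above the standing stand; light friction (0.04 N m), stays where it is left; starts between 0 and 0.4
- grease_tin_mid (a point): bystander: round tin of grease with a brown press lid, 73 mm wide, 49 mm high; point at its centre
- rivet_box_mid (a point): bystander: small cardboard carton, 66 x 110 x 58 mm; point at its centre
- marker_mid (a point): bystander: black marker pen lying, 132 mm long, 14 mm thick; point at its centre
Mind the look-alikes: they are no part of the job. Of the things like the stand, leave any that is pink; of the rest the larger one is meant.

How it is judged:
By the outcome, as a careful person would: the job done as asked, in the order asked, and still so for the second after the job is handed in, with the robot touching nothing.
It also fails if it takes over 64 s, if anything falls off the work surface, if the arm or the gripper's body presses on something with over 40 N, if the wrist force passes 120 N, or if a joint passes its speed limit or range.

### The arm

A 7-joint arm with a two-finger parallel gripper is mounted at the origin on a cart in front of the work surface, level with it; the furniture and walls round the work are solid. World frame = base frame: x ahead of the robot, y to its left, z up, the work surface at z = 0. Lengths are in m, angles in degrees, forces in N, time in s.
With the tool pointing down it reaches from about 0.425 to 0.95 m from the base axis. Payload 4.7 kg.
Tool frame: the origin (TCP) lies midway between the tips of the shut fingers; the grasp point (between the pads) lies 19 mm behind it; z points along the fingers, y is the line along which they close (so a half turn about z gives the same grasp; the last joint's range is limited). The gripper opens to 87 mm and grips with 3 to 60 N. Pads are 19 mm wide; open, the fingers measure 117 mm over their backs; the gripper's body (75 mm by 190 mm) begins 51 mm behind the grasp point.
Start: joints at [71.454, 26.849, -2.785, 87.806, 1.381, 65.374, -4.715], TCP at [0.196, -0.646, 0.223] pointing down, gripper open.
Joint ranges: [-148.3, 148.3], [-19.14, 114.17], [-79.39, 73.82], [5.75, 140.21], [-59.74, 239.74], [12.07, 113.84], [-152.46, 152.46]. Speed limits (degrees/s): [147.25, 147.25, 180, 180, 180, 180, 180].

### API

Orientations are given as a 3x3 rotation matrix whose columns are the frame's x, y, z axes.
In Python, from bench import readout, optics, workorder gives the robot as it stands. The module is installed in compiled form; this text tells all that it offers.
- The arm moves only by the tool arm_command, never from a script. Its argument "deltas" is a list of rows, each a list of 7 numbers: the turn, a rotation vector about the tool's x, y, z in degrees, then the shift along the tool's x, y, z in mm, then the opening, from 0 (shut) to 1 (fully open). A call has 1 to 20 rows; each row shifts and turns the commanded pose from where the row before left it, along the tool's axes as they then stand; what a row does not reach is not made up. A row lasts 1/8 s, in which the tool goes at most 62.5 mm and 10.7 degrees, less where a joint would pass 70% of its speed; a pose out of reach is approached as far as the arm can. A call is refused whole if a number of a shift passes 62.5 or a number of a turn 10.7, either way. A call with a gripper value outside its range is refused whole. The fingers move at their own pace and stop on an object; the grip force is fixed at half the most. Time passes only in rows, so rows that do not move let the fingers close. It gives the time, the measured TCP pose, the force, the opening and the grip force at its end, in the units of the state.
- readout.get_obs(): the state, without advancing time (a new reading comes with each control period).
- optics.get_image(name): name is "side" or "top"; returns a dict with "frame" (420x560x3 uint8, blue, green, red), "range_z" (420x560 float32, m along the optical axis (not along the pixel's ray), 0 where there is no reading), "camera_matrix" (3x3 intrinsics, pixels), "position" and "rotation" of the camera in the world. Camera axes: x right, y up, looking along -z (the intrinsics and any distortion apply to the point x, -y, -z); pixel columns grow to the right and rows downward; lengths in m; the calibration is good to about 2 mm. A picture is of the moment at which its call begins.
- workorder.close_job(): hands the job in; it is judged then, once.
The state is a dict: "clock": time; "joint_positions": joint angles; "qd": joint speeds; "effort": joint torques, N m; "eef_pos": TCP position; "orientation": TCP orientation; "contact_force": force on the tool from outside, world axes, zero at the start; "moment": the same for the moment, N m; "gripper_width": finger opening in m; "grasp_force": force on a finger pad.
Only numpy, scipy, OpenCV 4.12 (cv2) and the standard library are available. Lean on these libraries where they do the work, as an engineer would, in place of code of your own. Each camera call takes 0.05 s, during which the arm holds its last target. There are 200 camera calls.

## Working session

There is one attempt and no reset: what is moved stays moved. The work goes in short steps, Python scripts to look and compute and a tool call to move; the robot and the scene stay as the last step left them, time stands still between calls to the robot, and variables do not carry over. Pictures are saved under pics/ and viewed, at most 10 in all, crops included, and the job is handed in when it is done.

Besides the shell and the picture viewer there is one more tool, called after "Request:" as a command line: name --pt "numbers of a row" for each row, then --argument value for the rest. arm_command: Moves the arm, as the interface text tells. Its arguments: {"type":"object","properties":{"deltas":{"type":"array"}},"required":["deltas"]}

```bash
mkdir -p pics
cat > h.py <<'E'
import numpy as np, cv2
from bench import readout, optics, workorder
def world(im,u,v,d=None):
    K=im["camera_matrix"];d=im["range_z"][v,u] if d is None else d
    p=np.stack([(u-K[0,2])/K[0,0]*d,-(v-K[1,2])/K[1,1]*d,-d*np.ones_like(u)],-1)
    return p@np.array(im["rotation"]).T+np.array(im["position"])
def cloud(im):
    v,u=np.mgrid[0:420,0:560]
    return world(im,u,v)
E
python3 - <<'E'
from h import *
for n in("top","side"):
    im=optics.get_image(n);cv2.imwrite(f"pics/{n}0.png",im["frame"]);np.savez(f"{n}0.npz",**im)
    print(n,im["position"],im["rotation"],im["camera_matrix"],im.keys())
print(readout.get_obs())
E
```

```text
top [ 0.39925208 -0.01817263  1.37724631] [[ 0.02064131  0.99355347 -0.11146943]
 [-0.99978036  0.02091716  0.00130567]
 [ 0.00362887  0.111418    0.99376701]] [[397.49726926   0.         276.8416195 ]
 [  0.         397.49726926 207.69780067]
 [  0.           0.           1.        ]] dict_keys(['frame', 'range_z', 'camera_matrix', 'position', 'rotation'])
side [0.23934329 0.94051815 0.47436307] [[-0.95879156  0.09329446 -0.26835591]
 [-0.283784   -0.35974765  0.88884659]
 [-0.01361595  0.92837372  0.37139849]] [[412.81061913   0.         277.25300299]
 [  0.         412.81061913 207.06825642]
 [  0.           0.           1.        ]] dict_keys(['frame', 'range_z', 'camera_matrix', 'position', 'rotation'])
{'clock': 0.1, 'joint_positions': array([71.4542457 , 26.89412096, -2.78383169, 87.86841752,  1.37954036,
       65.37329572, -4.71645734]), 'qd': array([ 0.05335819, -0.18710825, -0.0266266 , -0.248319  ,  0.07654363,
       -0.07887239,  0.00712577]), 'effort': array([ 7.99057252e-04, -5.09166706e+01, -8.11433396e-02, -2.36830258e+01,
       -6.14414527e-02,  3.44501808e-02,  6.11324026e-05]), 'eef_pos': array([ 0.19596624, -0.64535845,  0.22157606]), 'orientation': array([[ 9.56866146e-01,  2.90528594e-01, -5.61883994e-04],
       [ 2.90529134e-01, -9.56864644e-01,  1.69560890e-03],
       [-4.50240587e-05, -1.78571442e-03, -9.99998405e-01]]), 'contact_force': array([ 0.43525731, -0.51317267, -0.91667444]), 'moment': array([-0.00072565,  0.03265554,  0.03115147]), 'grasp_force': 0.0, 'gripper_width': 0.08730816395357836}
```

View pics/top0.png

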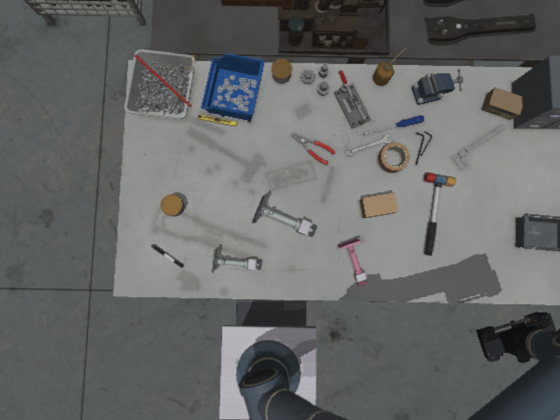

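View pics/side0.png

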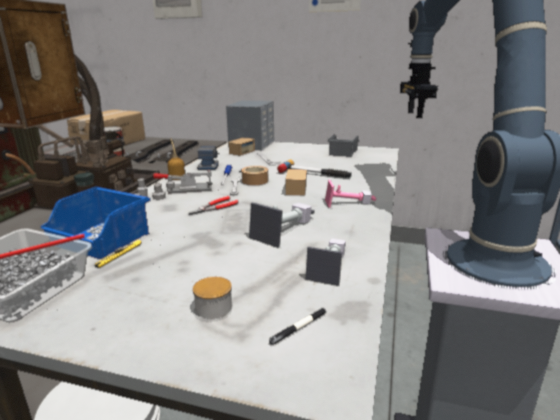

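The top view shows the larger stand with its foot near (262,207) and its block near (305,228). The smaller stand is at (237,259), the pink one at (353,260), and the carton at (379,204). In the side view the stand's foot is at (265,225) and its block at (302,214).

Run:
```python
from h import *
a=dict(np.load("top0.npz"));b=dict(np.load("side0.npz"))
c1=cv2.resize(a["frame"][180:250,240:330],None,fx=6,fy=6,interpolation=2)
c2=cv2.resize(b["frame"][190:255,235:325],None,fx=6,fy=6,interpolation=2)
c=np.zeros((600,800,3),np.uint8);c1=cv2.resize(c1,(400,311));c2=cv2.resize(c2,(400,289))
c=np.vstack([cv2.resize(a["frame"][185:245,245:325],(400,300),interpolation=2),cv2.resize(b["frame"][194:254,240:320],(400,300),interpolation=2)])
cv2.imwrite("pics/crop.png",c)
for im,(v0,v1,u0,u1) in((a,(185,245,245,325)),(b,(194,254,240,320))):
    P=cloud(im)[v0:v1,u0:u1].reshape(-1,3)
    bg=P[(abs(P[:,2])<.008)]
    print("table z",np.median(bg[:,2]))
    Q=P[(P[:,2]>.012)&(P[:,2]<.15)]
    print(len(Q),Q.min(0),Q.max(0))
    hi=Q[Q[:,2]>.03]
    c=hi[:,:2].mean(0);w,V=np.linalg.eigh(np.cov((hi[:,:2]-c).T));d=V[:,1];d=d*np.sign(d@[0,-1])
    s=(hi[:,:2]-c)@d;t=(hi[:,:2]-c)@np.array([-d[1],d[0]])
    print("c",c,"dir",d,np.degrees(np.arctan2(d[1],d[0])))
    for k in np.arange(s.min(),s.max(),.01):
        m=(s>=k)&(s<k+.01)
        if m.any():print("%.3f n%d t[%.3f %.3f] z[%.3f %.3f]"%(k,m.sum(),t[m].min(),t[m].max(),hi[m,2].min(),hi[m,2].max()))
# bystanders
for n,(u,v) in dict(tin=(173,204),box=(379,204),small=(237,259),pink=(353,260),handle=(312,228)).items(): print(n,cloud(a)[v,u])
```

```text
table z 0.00013860956071320985
673 [ 0.45652671 -0.15493396  0.01666264] [0.58796609 0.06335098 0.10210214]
c [ 0.51419235 -0.03743539] dir [-0.34771989 -0.93759846] -110.34791667903296
-0.092 n39 t[-0.046 0.046] z[0.030 0.096]
-0.082 n103 t[-0.046 0.049] z[0.052 0.102]
-0.072 n28 t[-0.018 0.017] z[0.045 0.071]
-0.062 n21 t[-0.010 0.013] z[0.047 0.068]
-0.052 n23 t[-0.011 0.014] z[0.043 0.089]
-0.042 n24 t[-0.010 0.013] z[0.042 0.090]
-0.032 n21 t[-0.011 0.013] z[0.042 0.056]
-0.022 n22 t[-0.012 0.012] z[0.043 0.056]
-0.012 n23 t[-0.011 0.012] z[0.039 0.052]
-0.002 n21 t[-0.010 0.012] z[0.038 0.056]
0.008 n21 t[-0.011 0.012] z[0.038 0.049]
0.018 n22 t[-0.011 0.012] z[0.039 0.050]
0.028 n22 t[-0.011 0.012] z[0.035 0.049]
0.038 n22 t[-0.012 0.013] z[0.033 0.048]
0.048 n30 t[-0.016 0.015] z[0.031 0.052]
0.058 n38 t[-0.022 0.023] z[0.030 0.056]
0.068 n42 t[-0.023 0.023] z[0.041 0.057]
0.078 n41 t[-0.022 0.023] z[0.043 0.053]
0.088 n35 t[-0.022 0.022] z[0.036 0.051]
0.098 n6 t[-0.016 0.011] z[0.030 0.038]
0.108 n6 t[-0.018 0.007] z[0.030 0.034]
table z -0.0007330875002823367
1578 [ 0.3772
[... 626 characters left out ...]
] z[0.031 0.049]
0.053 n21 t[-0.033 -0.012] z[0.032 0.050]
0.063 n17 t[-0.038 -0.019] z[0.032 0.047]
0.073 n22 t[-0.043 -0.019] z[0.030 0.046]
0.083 n19 t[-0.053 -0.029] z[0.030 0.044]
0.093 n35 t[-0.069 -0.033] z[0.030 0.047]
0.103 n63 t[-0.077 -0.029] z[0.030 0.050]
0.113 n40 t[-0.082 -0.034] z[0.031 0.051]
0.123 n26 t[-0.085 -0.031] z[0.034 0.049]
0.133 n9 t[-0.070 -0.042] z[0.045 0.048]
0.143 n2 t[-0.061 -0.056] z[0.045 0.045]
0.153 n1 t[-0.049 -0.049] z[0.044 0.044]
tin [0.55367062 0.3300731  0.04666554]
box [ 0.56645313 -0.36056808  0.06131624]
small [ 3.73532778e-01  1.13225789e-01 -2.10892513e-04]
pink [ 0.37885594 -0.2788293   0.03441464]
handle [ 0.48386313 -0.14100395  0.02570503]
```

View pics/crop.png

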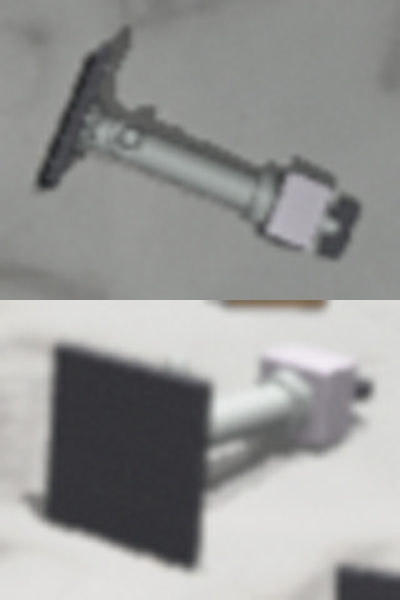

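The crop shows the stand lying with its dark foot at upper left, pipe, pale block and dark T-handle at lower right. The side view shows the full dark underside of the foot. Next I fit the foot plane and the block position.

Run:
```python
from h import *
a=dict(np.load("top0.npz"));b=dict(np.load("side0.npz"))
P=cloud(b);f=b["frame"].astype(int);m=(f.max(2)<75);r=np.zeros_like(m);r[200:250,245:285]=1
m=cv2.erode((m&r).astype(np.uint8),np.ones((3,3)))>0
Q=P[m];c=np.median(Q,0);Q=Q[np.linalg.norm(Q-c,axis=1)<.08];c=Q.mean(0)
U,S,V=np.linalg.svd(Q-c);n=V[2];n=n*np.sign(-n[1]);print("n side",n,"az",np.degrees(np.arctan2(n[1],n[0])),"pitch",np.degrees(np.arcsin(n[2])),"c",c,"rms",S[2]/len(Q)**.5)
# mask rectangle from contour
cs,_=cv2.findContours((cv2.dilate(m.astype(np.uint8),np.ones((3,3)))),0,2);k=max(cs,key=cv2.contourArea);bb=cv2.approxPolyDP(k,4,True)[:,0];print(bb.tolist())
K=b["camera_matrix"];R=b["rotation"]
for u,v in bb:
    ray=R@np.array([(u-K[0,2])/K[0,0],-(v-K[1,2])/K[1,1],-1]);t=(n@(c-b["position"]))/(n@ray);print(b["position"]+t*ray)
# block in the top view: bright upper face
P=cloud(a);f=a["frame"].astype(int);m=np.zeros(f.shape[:2],bool);m[212:245,292:320]=1
m&=(P[...,2]>.042)&(P[...,2]<.06)&(f.min(2)>150)
Q=P[m];d=np.array([-.3477,-.9376]);e=np.array([-d[1],d[0]])
print("block",len(Q),Q.mean(0),"s",np.percentile(Q[:,:2]@d,[0,5,50,95,100]),"e",np.percentile(Q[:,:2]@e,[0,5,50,95,100]))
r=cv2.minAreaRect(Q[:,:2].astype(np.float32)*1000);print(r)
pp=P[195:240,262:300].reshape(-1,3);s=pp[:,:2]@d;pp=pp[(pp[:,2]>.037)&(pp[:,2]<.06)];print("pipe",np.polyfit(pp[:,:2]@d,pp[:,:2]@e,1),np.median(pp[:,:2]@e))
```

```text
n side [-0.35538203 -0.9238148  -0.14237213] az -111.04121959620973 pitch -8.185134511660976 c [0.54157474 0.04711934 0.05049632] rms 0.001466563030797578
[[252, 205], [250, 237], [277, 245], [280, 212]]
[0.58260904 0.02512169 0.09080551]
[0.58733886 0.03646247 0.00541186]
[0.50495414 0.06768262 0.00847712]
[0.49940487 0.05679811 0.09295563]
block 117 [ 0.48715955 -0.10991454  0.04815167] s [-0.1082333  -0.09878494 -0.06450957 -0.04989082 -0.04851875] e [0.47465703 0.47703745 0.49484467 0.51381937 0.51595836]
((491.8796081542969, -98.73500061035156), (59.614349365234375, 41.06874465942383), 69.02580261230469)
pipe [-0.05071692  0.48778882] 0.4942985646265309
```

Request:
arm_command --pt "0 0 0 0 0 -60 1" --pt "0 0 -10 60 -30 -20 1" --pt "0 0 -10 60 -30 0 1" --pt "0 0 -10 60 -30 0 1" --pt "0 0 -10 60 -30 0 1" --pt "0 0 -10 60 -30 0 1" --pt "0 0 0 60 0 0 1" --pt "0 0 0 60 0 0 1" --pt "0 0 0 50 0 0 1" --pt "0 0 0 50 0 0 1"

```text
clock: 1.35
eef_pos: [0.4162, -0.1725, 0.3003]
orientation: [[0.392, 0.92, -0.0], [0.92, -0.392, -0.0], [-0.0, 0.0, -1.0]]
contact_force: [0.3, -0.0, -0.0]
gripper_width: 0.0872
grasp_force: 0.0
```

Request:
arm_command --pt "0 0 -2.3 51 4 15 1" --pt "0 0 0 51 4 15 1" --pt "0 0 0 51 4 15 1" --pt "0 0 0 51 4 15 1" --pt "0 0 0 51 4 15 1" --pt "0 0 0 51 4 15 1" --pt "0 -10 0 0 0 0 1" --pt "0 -10 0 0 0 0 1" --pt "0 -10 0 0 0 0 1" --pt "0 -10 0 0 0 0 1" --pt "0 -10 0 0 0 0 1" --pt "0 -10 0 0 0 0 1" --pt "0 0 0 0 0 0 1"

```text
clock: 2.98
eef_pos: [0.5481, 0.104, 0.2066]
orientation: [[0.17, 0.936, -0.308], [0.467, -0.352, -0.811], [-0.868, -0.006, -0.497]]
contact_force: [0.3, 0.6, -0.2]
gripper_width: 0.0869
grasp_force: 0.0
```

Run:
```python
from h import *
o=readout.get_obs();print(o["joint_positions"].round(1),o["eef_pos"].round(4),o["orientation"].round(3))
```

```text
[-17.   44.3 -24.8  85.1  41.1 112.2 -70.6] [0.5481 0.104  0.2066] [[ 0.17   0.936 -0.308]
 [ 0.467 -0.352 -0.811]
 [-0.868 -0.006 -0.497]]
```

```bash
cat >> h.py <<'E'
from scipy.spatial.transform import Rotation as Ro
def pose(tilt,az=-110.8):  # tool y = e, tool x tilts from -d
    d=np.array([np.cos(np.radians(az)),np.sin(np.radians(az)),0]);up=np.array([0,0,1.])
    y=np.array([-d[1],d[0],0]);t=np.radians(tilt)
    z=-d*np.sin(t)-up*np.cos(t);return np.stack([np.cross(y,z),y,z],1)
def delta(p,R,p0=None,R0=None):
    o=readout.get_obs();p0=o["eef_pos"] if p0 is None else p0;R0=o["orientation"] if R0 is None else R0
    return np.r_[Ro.from_matrix(R0.T@R).as_rotvec(degrees=True),R0.T@(np.array(p)-p0)*1000].round(2)
E
python3 - <<'E'
from h import *
B=np.array([.4866,-.1101,.0255]);R=pose(40);print(R)
o=readout.get_obs()
p1=B+R[:,2]*(.014-.13)
print("p1",p1,delta(p1,R));p0=o["eef_pos"]+[0,0,.05]
print("world shift",p1-o["eef_pos"])
print("rot-first shift in vertical frame", (pose(0).T@(p1-o["eef_pos"])*1000).round(1))
E
```

```text
[[ 0.27202772  0.93482568  0.22825836]
 [ 0.71611801 -0.35510696  0.60089436]
 [ 0.64278761  0.         -0.76604444]]
p1 [ 0.46012203 -0.17980375  0.11436116] [-3.2000e-01  1.0018e+02  2.7000e-01 -6.7560e+01  1.8080e+01  3.0312e+02]
world shift [-0.08797456 -0.2837761  -0.09220827]
rot-first shift in vertical frame [-296.5   18.5   92.2]
```

Request:
arm_command --pt "0 10 0 0 0 -20 1" --pt "0 10 0 0 0 -20 1" --pt "0 10 0 0 0 -10 1" --pt "0 10 0 0 0 0 1" --pt "0 10 0 0 0 0 1" --pt "0 10 0 0 0 0 1" --pt "0 0 0 0 0 0 1"

```text
clock: 3.85
eef_pos: [0.5633, 0.1333, 0.2429]
orientation: [[0.364, 0.932, 0.004], [0.932, -0.364, -0.003], [-0.001, 0.005, -1.0]]
contact_force: [-0.2, -0.3, -0.4]
gripper_width: 0.087
grasp_force: 0.0
```

Run:
```python
from h import *
B=np.array([.4866,-.1101,.0255]);R=pose(40)
p1=B+R[:,2]*(.014-.13);print(delta(p1,R),readout.get_obs()["eef_pos"])
```

```text
[   0.46   40.08   -0.41 -328.98   17.13  129.1 ] [0.56328251 0.1332842  0.24289318]
```

Request:
arm_command --pt "0 0 -0.4 -55 3 0 1" --pt "0 0 0 -55 3 0 1" --pt "0 0 0 -55 3 0 1" --pt "0 0 0 -55 3 0 1" --pt "0 0 0 -55 3 0 1" --pt "0 0 0 -54 2 40 1" --pt "0 10 0 0 0 30 1" --pt "0 10 0 0 0 20 1" --pt "0 10 0 0 0 10 1" --pt "0 10 0 0 0 0 1" --pt "0 0 0 0 0 0 1"

```text
clock: 5.22
eef_pos: [0.4667, -0.1676, 0.1429]
orientation: [[0.273, 0.935, 0.225], [0.715, -0.353, 0.603], [0.643, -0.004, -0.765]]
contact_force: [-0.0, 0.8, -0.4]
gripper_width: 0.0869
grasp_force: 0.0
```

Run:
```python
from h import *
B=np.array([.4866,-.1101,.0255]);R=pose(40)
p1=B+R[:,2]*(.014);print(delta(p1,R),readout.get_obs()["eef_pos"],readout.get_obs()["joint_positions"].round(1))
im=optics.get_image("top");im2=optics.get_image("side")
cv2.imwrite("pics/t1.png",np.hstack([cv2.resize(im["frame"][150:270,220:340],(400,400)),cv2.resize(im2["frame"][110:270,230:390],(400,400))]))
```

```text
[-2.4000e-01 -5.0000e-02 -6.0000e-02 -2.8970e+01 -1.2100e+00  1.4298e+02] [ 0.4667024  -0.16760685  0.14285555] [ 71.8  32.  -44.9 113.3 -22.1  52.5  24.5]
```

View pics/t1.png

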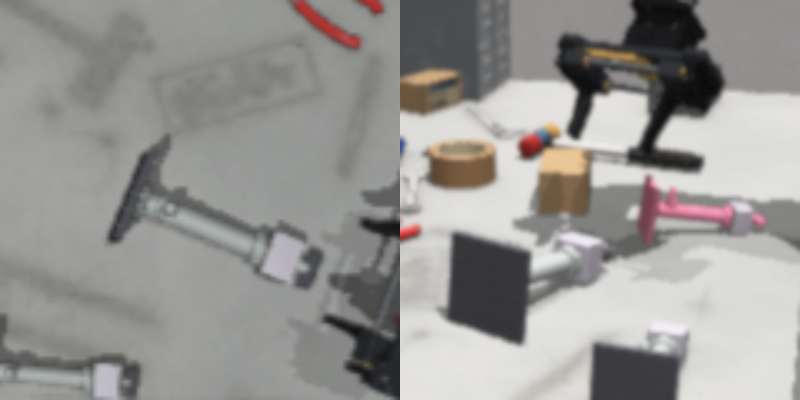

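The top view (left) shows the open gripper at (370,300), just beyond the handle at (310,270) and aligned with the stand. Going in.

Request:
arm_command --pt "0 0 0 -29 -1 0 1" --pt "0 0 0 0 0 40 1" --pt "0 0 0 0 0 40 1" --pt "0 0 0 0 0 30 1" --pt "0 0 0 0 0 23 1" --pt "0 0 0 0 0 10 1" --pt "0 0 0 0 0 0 1"

```text
clock: 6.2
eef_pos: [0.4908, -0.0991, 0.0164]
orientation: [[0.266, 0.938, 0.223], [0.719, -0.347, 0.602], [0.642, 0.0, -0.767]]
contact_force: [0.0, -0.3, -0.3]
gripper_width: 0.0869
grasp_force: 0.0
```

Run:
```python
from h import *
B=np.array([.4866,-.1101,.0255]);R=pose(40)
print(delta(B+R[:,2]*.014,R),readout.get_obs()["contact_force"])
im=optics.get_image("top");im2=optics.get_image("side")
cv2.imwrite("pics/t2.png",np.hstack([cv2.resize(im["frame"][180:270,260:350],(400,400)),cv2.resize(im2["frame"][150:250,240:340],(400,400))]))
```

```text
[-0.31  0.06  0.4  -3.18 -0.07 -0.51] [ 0.01299091 -0.26848536 -0.25843885]
```

View pics/t2.png

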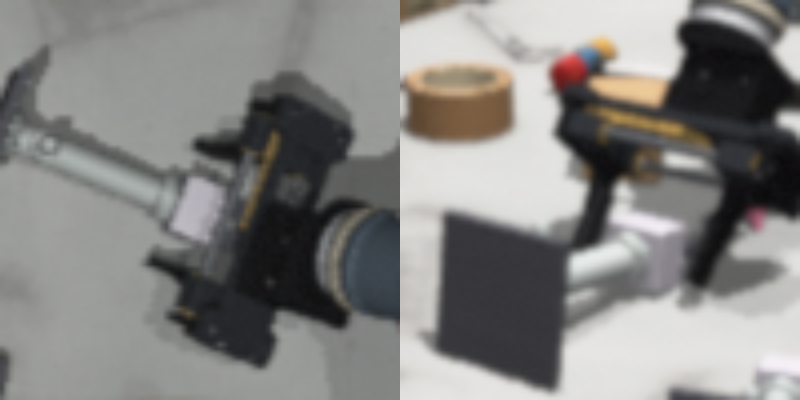

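Both views show the fingers straddling the block, at (200,205) left and (655,250) right. Closing on it.

Request:
arm_command --pt "0 0 0 -2 0 0 1" --pt "0 0 0 0 0 0 0" --pt "0 0 0 0 0 0 0" --pt "0 0 0 0 0 0 0" --pt "0 0 0 0 0 0 0" --pt "0 0 0 0 0 0 0"

```text
clock: 7.05
eef_pos: [0.4904, -0.101, 0.0152]
orientation: [[0.267, 0.937, 0.225], [0.718, -0.349, 0.602], [0.643, 0.0, -0.766]]
contact_force: [0.7, 0.9, -1.2]
gripper_width: 0.0456
grasp_force: 30.0
```

Run:
```python
from h import *
o=readout.get_obs();print(o["gripper_width"],o["grasp_force"],o["contact_force"],o["eef_pos"])
p=o["eef_pos"];R=o["orientation"]
d=pose(0)[:,0]*-1
s=-.2325
e=pose(0)[:,1]
# contact pivot (z=10 edge): origin along d +3.2mm, table
piv=np.array([.5416,.0471,0])+d*.0032
print("d to piv",(p-piv)@d,(p-piv)@e)
ax=R[:,1].copy();ax[2]=0;ax/=np.linalg.norm(ax)
# stage A 0..8 about piv, then piv-10mm*d ; rotation about +? sense: d->up
sg=-1
pp,RR=p,R
for k in range(14):
    pv=piv if k==0 else piv-d*.010
    M=Ro.from_rotvec(ax*sg*np.radians(8 if k==0 else 7)).as_matrix()
    p2=pv+M@(pp-pv);R2=M@RR
    print(k,delta(p2,R2,pp,RR),p2.round(4));pp,RR=p2,R2
```

```text
0.04560680157518853 29.979453772539273 [ 0.71441193  0.85361571 -1.20999893] [ 0.49042222 -0.10103369  0.01519083]
d to piv 0.15345276717095951 0.0047610000468385994
0 [ 0.000e+00 -8.000e+00 -0.000e+00  1.640e+01  1.000e-02 -1.393e+01] [ 0.4917 -0.0977  0.0364]
1 [ 0.000e+00 -7.000e+00 -0.000e+00  1.495e+01  1.000e-02 -1.331e+01] [ 0.4936 -0.0924  0.0556]
2 [ 0.000e+00 -7.000e+00 -0.000e+00  1.495e+01  1.000e-02 -1.331e+01] [ 0.4964 -0.085   0.074 ]
3 [ 0.000e+00 -7.000e+00 -0.000e+00  1.495e+01  1.000e-02 -1.331e+01] [ 0.4999 -0.0755  0.0913]
4 [ 0.000e+00 -7.000e+00 -0.000e+00  1.495e+01  1.000e-02 -1.331e+01] [ 0.5042 -0.0641  0.1072]
5 [ 0.000e+00 -7.000e+00 -0.000e+00  1.495e+01  1.000e-02 -1.331e+01] [ 0.5091 -0.051   0.1215]
6 [ 0.000e+00 -7.000e+00 -0.000e+00  1.495e+01  1.000e-02 -1.331e+01] [ 0.5145 -0.0363  0.134 ]
7 [ 0.000e+00 -7.000e+00 -0.000e+00  1.495e+01  1.000e-02 -1.331e+01] [ 0.5205 -0.0204  0.1445]
8 [ 0.000e+00 -7.000e+00 -0.000e+00  1.495e+01  1.000e-02 -1.331e+01] [ 0.5268 -0.0033  0.1529]
9 [ 0.000e+00 -7.000e+00 -0.000e+00  1.495e+01  1.000e-02 -1.331e+01] [0.5335 0.0145 0.159 ]
10 [ 0.000e+00 -7.000e+00 -0.000e+00  1.495e+01  1.000e-02 -1.331e+01] [0.5404 0.033  0.1627]
11 [ 0.000e+00 -7.000e+00 -0.000e+00  1.495e+01  1.000e-02 -1.331e+01] [0.5473 0.0517 0.164 ]
12 [ 0.000e+00 -7.000e+00 -0.000e+00  1.495e+01  1.000e-02 -1.331e+01] [0.5543 0.0704 0.1628]
13 [ 0.000e+00 -7.000e+00 -0.000e+00  1.495e+01  1.000e-02 -1.331e+01] [0.5612 0.0889 0.1592]
```

Request:
arm_command --pt "0 -4 0 7.9 0 -7.2 0" --pt "0 -4 0 7.9 0 -7.2 0" --pt "0 -3.5 0 7.3 0 -6.9 0" --pt "0 -3.5 0 7.3 0 -6.9 0" --pt "0 -3.5 0 7.3 0 -6.9 0" --pt "0 -3.5 0 7.3 0 -6.9 0" --pt "0 0 0 0 0 0 0"

```text
clock: 7.92
eef_pos: [0.497, -0.0837, 0.0747]
orientation: [[0.329, 0.938, 0.109], [0.893, -0.346, 0.289], [0.309, 0.003, -0.951]]
contact_force: [2.3, -0.1, -3.3]
gripper_width: 0.0456
grasp_force: 30.0
```

```bash
cat > arc.py <<'E'
from h import *
import sys
o=readout.get_obs();p=o["eef_pos"];R=o["orientation"]
d=-pose(0)[:,0];z=R[:,2];tilt=np.degrees(np.arctan2(-z@d,-z[2]))
piv=np.array([.5416,.0471,0])+d*(.0032-.010)
r=p-piv; print("tilt",tilt,"stand from lying",40-tilt,"h",r@d,r[2],"r",np.hypot(r@d,r[2]),"F",o["contact_force"].round(1),o["moment"].round(2),"w",o["gripper_width"])
n=int(sys.argv[1]);tt=float(sys.argv[2])
# target for stand angle phi = nominal end
p0=np.array([.4904,-.1010,.0152]);R0=pose(40);pv=piv+d*.010
def nom(a):
    ax=pose(0)[:,1]
    M=Ro.from_rotvec(-ax*np.radians(min(a,8))).as_matrix();q=pv+M@(p0-pv);RR=M@R0
    M=Ro.from_rotvec(-ax*np.radians(max(a-8,0))).as_matrix();return piv+M@(q-piv),M@RR
a0=40-tilt;pp,RR=p,R
for k in range(n):
    q,Q=nom(a0+(tt-a0)*(k+1)/n)
    print(delta(q,Q,pp,RR));pp,RR=q,Q
print(p,"joints",o["joint_positions"].round(0))
E
python3 arc.py 6 50
```

```text
tilt 17.99363688299858 stand from lying 22.00636311700142 h 0.14486538479325753 0.07470871670922921 r 0.16299500625368385 F [ 2.3 -0.1 -3.3] [-0.36 -0.23 -0.38] w 0.04562347755026558
[ 0.   -4.67  0.56  8.24  0.03 -8.83]
[ 0.   -4.67  0.    9.79 -0.   -9.07]
[-0.   -4.67 -0.    9.79 -0.   -9.07]
[-0.   -4.67  0.    9.79 -0.   -9.07]
[ 0.   -4.67 -0.    9.79  0.   -9.07]
[-0.   -4.67  0.    9.79  0.   -9.07]
[ 0.49703871 -0.0836638   0.07470872] joints [ 39.  26. -29. 119. -10.  36.   1.]
```

Request:
arm_command --pt "0 -4.67 0.5 8.3 0 -8.8 0" --pt "0 -4.67 0 9.8 0 -9.1 0" --pt "0 -4.67 0 9.8 0 -9.1 0" --pt "0 -4.67 0 9.8 0 -9.1 0" --pt "0 -4.67 0 9.8 0 -9.1 0" --pt "0 -4.67 0 9.8 0 -9.1 0" --pt "0 0 0 0 0 0 0"

```text
clock: 8.8
eef_pos: [0.5137, -0.0377, 0.1335]
orientation: [[0.348, 0.935, -0.067], [0.921, -0.354, -0.164], [-0.177, -0.005, -0.984]]
contact_force: [-2.5, -3.7, 4.5]
gripper_width: 0.0461
grasp_force: 30.0
```

```bash
python3 arc.py 8 80;python3 - <<'E'
from h import *
im=optics.get_image("top");im2=optics.get_image("side")
cv2.imwrite("pics/t3.png",np.hstack([cv2.resize(im["frame"][150:270,220:340],(400,400)),cv2.resize(im2["frame"][110:270,200:360],(400,400))]))
E
```

```text
tilt -10.206743891328193 stand from lying 50.206743891328195 h 0.09592887108655837 0.1335198011016381 r 0.1644076810680162 F [-2.5 -3.7  4.5] [-0.41  0.44  0.03] w 0.04605136641455564
[-0.27 -3.72  0.12  9.58  0.65 -8.47]
[-0.   -3.72  0.    7.75  0.   -7.31]
[ 0.   -3.72 -0.    7.75 -0.   -7.31]
[-0.   -3.72 -0.    7.75  0.   -7.31]
[ 0.   -3.72 -0.    7.75 -0.   -7.31]
[ 0.   -3.72  0.    7.75  0.   -7.31]
[-0.   -3.72  0.    7.75 -0.   -7.31]
[-0.   -3.72 -0.    7.75  0.   -7.31]
[ 0.51374607 -0.03766206  0.1335198 ] joints [  6.  21. -15. 112.  17.  55. -40.]
```

View pics/t3.png

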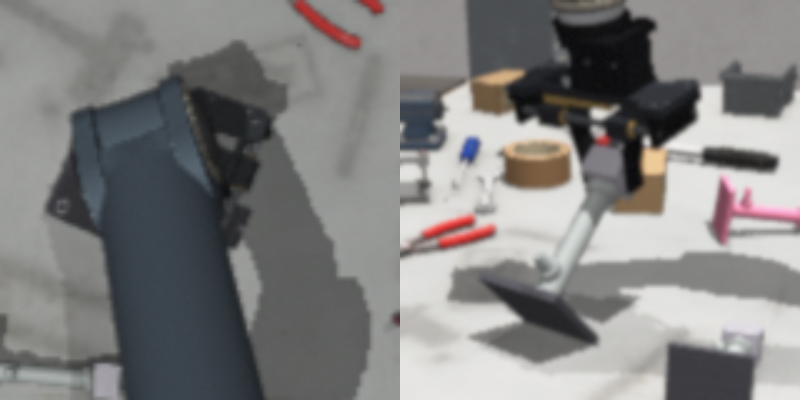

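The side view shows the stand about halfway up, with the foot edge on the table from (490,280) to (590,340). Continuing.

Request:
arm_command --pt "-0.3 -3.72 0 9.0 0.6 -8.2 0" --pt "0 -3.72 0 7.7 0 -7.3 0" --pt "0 -3.72 0 7.7 0 -7.3 0" --pt "0 -3.72 0 7.7 0 -7.3 0" --pt "0 -3.72 0 7.7 0 -7.3 0" --pt "0 -3.72 0 7.7 0 -7.3 0" --pt "0 -3.72 0 7.7 0 -7.3 0" --pt "0 -3.72 0 7.7 0 -7.3 0" --pt "0 0 0 0 0 0 0"

```text
clock: 10.02
eef_pos: [0.5424, 0.0375, 0.1629]
orientation: [[0.271, 0.935, -0.23], [0.716, -0.355, -0.601], [-0.643, -0.002, -0.766]]
contact_force: [-1.3, 0.8, 6.4]
gripper_width: 0.0456
grasp_force: 30.0
```

```bash
python3 arc.py 5 97
```

```text
tilt -40.0174508982442 stand from lying 80.01745089824419 h 0.015479304772826873 0.16289572226487348 r 0.16362953647934367 F [-1.3  0.8  6.4] [-0.2   0.52 -0.32] w 0.04555809255212484
[-0.1  -3.4   0.09  7.41  0.63 -7.45]
[-0.   -3.4   0.    7.05 -0.   -6.68]
[-0.   -3.4   0.    7.05  0.   -6.68]
[-0.   -3.4   0.    7.05  0.   -6.68]
[ 0.   -3.4  -0.    7.05 -0.   -6.68]
[0.54235093 0.03753034 0.16289572] joints [-16.  33. -11.  97.  32.  84. -61.]
```

Request:
arm_command --pt "0 -3.4 0 7.3 0.6 -7.2 0" --pt "0 -3.4 0 7.05 0 -6.7 0" --pt "0 -3.4 0 7.05 0 -6.7 0" --pt "0 -3.4 0 7.05 0 -6.7 0" --pt "0 -3.4 0 7.05 0 -6.7 0" --pt "0 0 0 0 0 0 0" --pt "0 0 0 0 0 0 0"

```text
clock: 10.9
eef_pos: [0.5605, 0.0811, 0.1595]
orientation: [[0.195, 0.934, -0.3], [0.511, -0.357, -0.782], [-0.837, -0.001, -0.547]]
contact_force: [-0.6, -2.5, -2.7]
gripper_width: 0.0457
grasp_force: 30.0
```

```bash
python3 arc.py 1 98.2;python3 - <<'E'
from h import *
im2=optics.get_image("side");cv2.imwrite("pics/t4.png",cv2.resize(im2["frame"][130:270,180:320],(500,500)))
E
```

```text
tilt -56.86153536990442 stand from lying 96.86153536990443 h -0.03173013163047766 0.15948720846847822 r 0.16261294818788347 F [-0.6 -2.5 -2.7] [ 0.74 -0.34  0.16] w 0.045749866657404846
[-0.14 -1.34 -0.03  2.69 -0.89 -4.49]
[0.5605208  0.08112904 0.15948721] joints [-25.  44.  -8.  88.  35. 100. -65.]
```

View pics/t4.png

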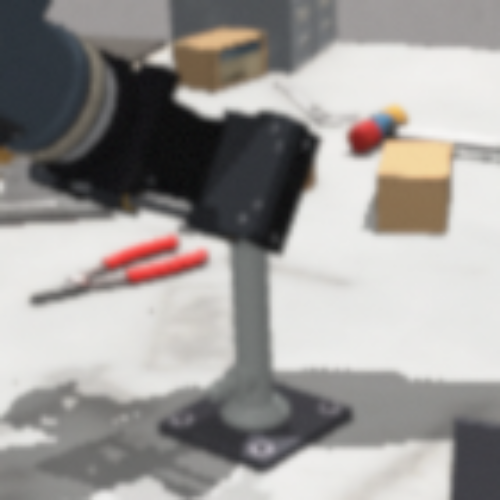

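The stand is almost upright, with the foot nearly flat from (160,430) to (350,410). I finish the last degree, release and back off.

Request:
arm_command --pt "0 -1.3 0 2.5 0 -2.5 0" --pt "0 0 0 0 0 0 0" --pt "0 0 0 0 0 0 1" --pt "0 0 0 0 0 0 1" --pt "0 0 0 0 0 0 1" --pt "0 0 0 0 0 0 1" --pt "0 0 0 0 0 -15 1" --pt "0 0 0 0 0 -30 1" --pt "0 0 0 0 0 -45 1" --pt "0 0 0 0 0 -45 1" --pt "0 0 0 0 0 -30 1" --pt "0 10 0 -40 0 0 1" --pt "0 10 0 -40 0 0 1" --pt "0 10 0 -20 0 0 1" --pt "0 10 0 0 0 0 1" --pt "0 10 0 0 0 0 1" --pt "0 8 0 0 0 0 1" --pt "0 0 0 0 0 0 1"

```text
clock: 13.2
eef_pos: [0.5893, 0.1547, 0.3256]
orientation: [[0.359, 0.933, 0.004], [0.933, -0.359, -0.003], [-0.002, 0.005, -1.0]]
contact_force: [-0.1, 1.0, -0.7]
gripper_width: 0.0869
grasp_force: 0.0
```

Run:
```python
from h import *
o=readout.get_obs();print(o["eef_pos"],o["orientation"].round(3),o["joint_positions"].round(0),o["clock"])
a=optics.get_image("top");b=optics.get_image("side");np.savez("top5.npz",**a);np.savez("side5.npz",**b)
# project predicted top centre
def proj(im,p):
    q=np.array(im["rotation"]).T@(np.array(p)-im["position"]);K=im["camera_matrix"];return K[0,2]+K[0,0]*q[0]/-q[2],K[1,2]-K[1,1]*q[1]/-q[2]
u,v=proj(a,[.5636,.0975,.2]);u2,v2=proj(b,[.5636,.0975,.1]);print(u,v,u2,v2)
u,v=int(u),int(v);u2,v2=int(u2),int(v2)
cv2.imwrite("pics/t5.png",np.hstack([cv2.resize(a["frame"][v-40:v+40,u-40:u+40],(400,400)),cv2.resize(b["frame"][v2-60:v2+60,u2-60:u2+60],(400,400))]))
P=cloud(a)[v-40:v+40,u-40:u+40].reshape(-1,3)
for lo,hi in((.197,.225),(.178,.193),(.005,.016)):
    Q=P[(P[:,2]>lo)&(P[:,2]<hi)&(np.hypot(P[:,0]-.5636,P[:,1]-.0975)<.08)]
    print(lo,len(Q),Q.mean(0) if len(Q) else 0, cv2.minAreaRect((Q[:,:2]*1000).astype(np.float32)) if len(Q)>3 else 0)
```

```text
[0.5893054  0.15467375 0.32559655] [[ 0.359  0.933  0.004]
 [ 0.933 -0.359 -0.003]
 [-0.002  0.005 -1.   ]] [-20.  17.   2.  90.  -0.  74. -39.] 13.2
237.85497930432678 196.1411639200119 249.0814840922989 213.00358003637766
0.197 58 [0.56373517 0.09173429 0.20946782] ((564.4879760742188, 91.92037963867188), (12.019181251525879, 38.72032165527344), 67.19805908203125)
0.178 165 [0.56377963 0.09094488 0.18535861] ((564.854248046875, 91.965087890625), (46.01899337768555, 45.17302703857422), 70.41498565673828)
0.005 498 [0.55521149 0.08715791 0.01007916] ((569.6129150390625, 94.97369384765625), (141.63662719726562, 144.59060668945312), 15.597110748291016)
```

View pics/t5.png

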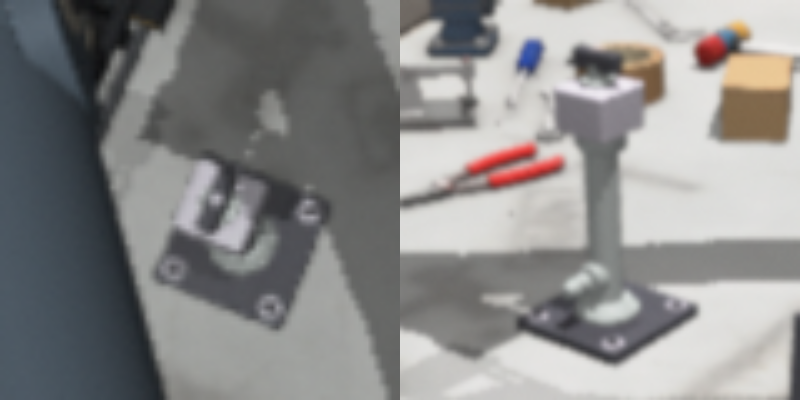

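The stand is upright on its foot; the left crop shows the dark T-bar at (212,205) nearly across the block. Next I refine the bar and stand yaw.

Run:
```python
from h import *
a=dict(np.load("top5.npz"));b=dict(np.load("side5.npz"))
def pca(Q):
    c=Q.mean(0);w,V=np.linalg.eigh(np.cov((Q-c).T));return c,np.degrees(np.arctan2(V[1,1],V[0,1])),np.sqrt(w)
def mr(Q):
    return cv2.minAreaRect((Q[:,:2]*1000).astype(np.float32))
for n,im in (("top",a),("side",b)):
    P=cloud(im).reshape(-1,3);near=np.hypot(P[:,0]-.5643,P[:,1]-.0919)<.075
    for lo,hi in((.203,.22),(.18,.19),(.0085,.0125)):
        Q=P[near&(P[:,2]>lo)&(P[:,2]<hi)]
        if len(Q)>4: print(n,lo,len(Q),pca(Q[:,:2]),mr(Q),np.median(Q[:,2]))
# foot by colour in top image
f=a["frame"].astype(int);P=cloud(a);m=(f.max(2)<85)&(abs(P[...,2]-.010)<.006)&(np.hypot(P[...,0]-.5643,P[...,1]-.0919)<.075)
print("foot",m.sum(),mr(P[m]))
m2=(abs(P[...,2]-.010)<.004)&(np.hypot(P[...,0]-.5643,P[...,1]-.0919)<.075)
print(mr(P[m2]))
# pipe verticality, side view
P=cloud(b).reshape(-1,3);
for z in(.04,.06,.08,.1,.12):
    Q=P[(abs(P[:,2]-z)<.006)&(np.hypot(P[:,0]-.5643,P[:,1]-.0919)<.03)];print(z,len(Q),Q[:,0].min(),Q[:,0].max(),Q[:,1].max())
```

```text
top 0.203 56 (array([0.56425876, 0.09171992]), np.float64(158.27184655132945), array([0.00359298, 0.01132175])) ((564.4917602539062, 91.92887878417969), (12.013287544250488, 38.69972610473633), 67.04330444335938) 0.20965543071493642
top 0.18 155 (array([0.56360548, 0.09117532]), np.float64(77.10167216456527), array([0.01392578, 0.01565332])) ((564.854248046875, 91.965087890625), (46.01899337768555, 45.17302703857422), 70.41498565673828) 0.18517886659926375
top 0.0085 256 (array([0.55681262, 0.08366225]), np.float64(122.65043017265593), array([0.02548144, 0.03404853])) ((567.8665161132812, 89.56768035888672), (95.29055786132812, 102.09447479248047), 69.45188903808594) 0.010587703521661385
side 0.203 63 (array([0.5620005 , 0.09717799]), np.float64(161.60924140096796), array([0.00313843, 0.01144762])) ((564.2073974609375, 95.732666015625), (10.04095458984375, 38.24859619140625), 71.32193756103516) 0.2079058257521994
side 0.18 151 (array([0.55990049, 0.10296252]), np.float64(-155.35326529115426), array([0.00987728, 0.01486661])) ((562.5245971679688, 95.36106872558594), (47.152076721191406, 45.06204605102539), 64.27511596679688) 0.18450489836110667
side 0.0085 464 (array([0.55749647, 0.10533638]), np.float64(-150.4208537576248), array([0.02459427, 0.03265935])) ((563.3184814453125, 93.65992736816406), (98.31800079345703, 97.88043975830078), 68.33317565917969) 0.009920709493247415
foot 170 ((566.0865478515625, 89.72024536132812), (92.29348754882812, 97.18408966064453), 69.59563446044922)
((563.27197265625, 92.78192901611328), (130.0634307861328, 119.06865692138672), 83.86211395263672)
0.04 47 0.5510034880220398 0.579906381118057 0.12111541502799406
0.06 46 0.5504636756423874 0.571747461789738 0.10684018171335052
0.08 52 0.5519691390500288 0.5746355318442207 0.10867251186436999
0.1 48 0.5511843426232899 0.5727063915231784 0.10697113431065264
0.12 49 0.5503026447930555 0.5755617215771562 0.10630330681885836
```

Request:
arm_command --pt "0 0 -9.8 0 0 0 1" --pt "0 0 -9.8 0 0 0 1" --pt "0 0 -9.8 0 0 0 1" --pt "0 0 -9.8 0 0 0 1" --pt "0 0 -9.8 0 0 0 1" --pt "0 0 -9.8 0 0 0 1" --pt "0 0 -9.8 0 0 0 1" --pt "0 0 -9.8 0 0 0 1" --pt "0 0 -9.8 0 0 0 0.5" --pt "0 0 0 0 0 0 0.5"

```text
clock: 14.55
eef_pos: [0.5893, 0.1597, 0.3227]
orientation: [[-0.924, 0.383, 0.0], [0.383, 0.924, -0.003], [-0.001, -0.002, -1.0]]
contact_force: [-1.1, 0.1, 0.6]
gripper_width: 0.0744
grasp_force: 0.0
```

Run:
```python
from h import *
o=readout.get_obs();x=o["orientation"][:,0];print(np.degrees(np.arctan2(x[1],x[0])),o["joint_positions"].round(0),o["gripper_width"])
print((o["orientation"].T@(np.array([.5643,.0919,.21])-o["eef_pos"])*1000).round(1))
```

```text
157.45404509007759 [-10.  18. -12.  89.   4.  74.  45.] 0.07435475131679224
[ -2.8 -71.9 112.8]
```

Request:
arm_command --pt "0 0 0 -1 -35 0 0.5" --pt "0 0 0 -1 -35.5 0 0.4" --pt "0 0 0 -1 0 40 0.4" --pt "0 0 0 0 0 40 0.4" --pt "0 0 0 0 0 25 0.4" --pt "0 0 0 0 0 0 0.4"

```text
clock: 15.3
eef_pos: [0.5639, 0.0917, 0.2164]
orientation: [[-0.923, 0.385, -0.003], [0.385, 0.923, -0.003], [0.002, -0.004, -1.0]]
contact_force: [0.9, -0.6, 0.6]
gripper_width: 0.0351
grasp_force: 0.0
```

Run:
```python
from h import *
o=readout.get_obs();x=o["orientation"][:,0];print(np.degrees(np.arctan2(x[1],x[0])),o["eef_pos"],o["gripper_width"])
print((o["orientation"].T@(np.array([.5645,.0929,.19])-o["eef_pos"])*1000).round(1))
b=optics.get_image("side");cv2.imwrite("pics/t6.png",cv2.resize(b["frame"][130:230,200:300],(500,500),interpolation=2))
```

```text
157.35191374742135 [0.56391726 0.09174    0.21640911] 0.03513258242281023
[-0.1  1.4 26.4]
```

View pics/t6.png

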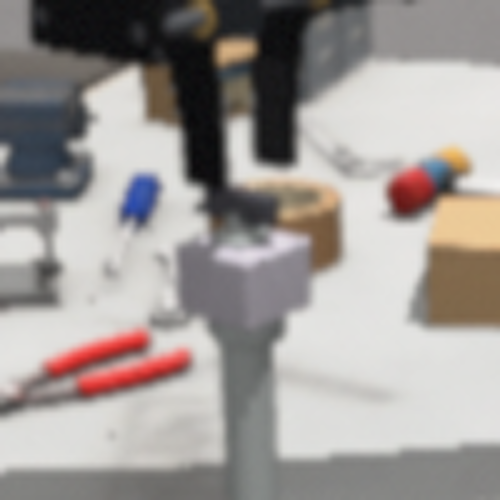

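The fingertips at (207,185) and (275,160) straddle the T-bar at (245,207), just above it. Lowering and gripping.

Request:
arm_command --pt "0 0 0 0 1.2 13 0.4" --pt "0 0 0 0 0 12 0.4" --pt "0 0 0 0 0 0 0.3" --pt "0 0 0 0 0 0 0.2" --pt "0 0 0 0 0 0 0.15" --pt "0 0 0 0 0 0 0" --pt "0 0 0 0 0 0 0" --pt "0 0 0 0 0 0 0"

```text
clock: 16.35
eef_pos: [0.5657, 0.0916, 0.194]
orientation: [[-0.923, 0.385, 0.002], [0.385, 0.923, -0.003], [-0.003, -0.002, -1.0]]
contact_force: [-1.9, -1.5, 3.0]
gripper_width: 0.0115
grasp_force: 30.0
```

```bash
cat > st.py <<'E'
from h import *
o=readout.get_obs();x=o["orientation"][:,0];print(np.degrees(np.arctan2(x[1],x[0])),o["eef_pos"],o["gripper_width"],o["grasp_force"],o["contact_force"].round(1),o["moment"].round(2))
b=optics.get_image("side");P=cloud(b).reshape(-1,3)
for z in(.04,.06,.08,.1,.12):
    Q=P[(abs(P[:,2]-z)<.006)&(np.hypot(P[:,0]-.5643,P[:,1]-.0919)<.03)];print(z,len(Q),Q[:,0].min(),Q[:,0].max(),Q[:,1].max())
Q=P[(abs(P[:,2]-.01)<.0015)&(np.hypot(P[:,0]-.5643,P[:,1]-.0919)<.075)];r=cv2.minAreaRect((Q[:,:2]*1000).astype(np.float32));print("foot yaw",r)
E
python3 st.py
```

```text
157.35720710651316 [0.56570544 0.09156575 0.19401492] 0.0114757734857834 29.967161491513252 [-1.9 -1.5  3. ] [-0.36  0.13  0.04]
0.04 45 0.5514891569237523 0.5801833681636653 0.12126452590625525
0.06 46 0.5509518073158023 0.5754435806689202 0.10625075689752528
0.08 49 0.5509823936905378 0.5741423432878364 0.10722250793250676
0.1 46 0.5515539873799158 0.5732047855587822 0.10642713194537812
0.12 48 0.5512218483758307 0.5762532851156434 0.10718535020859155
foot yaw ((563.2611694335938, 93.76698303222656), (98.53881072998047, 97.39252471923828), 68.91561889648438)
```

Request:
arm_command --pt "0 0 4.3 0 0 0 0" --pt "0 0 4.3 0 0 0 0" --pt "0 0 4.3 0 0 0 0" --pt "0 0 4.3 0 0 0 0" --pt "0 0 4.3 0 0 0 0" --pt "0 0 4.3 0 0 0 0" --pt "0 0 4.3 0 0 0 0" --pt "0 0 4.3 0 0 0 0" --pt "0 0 4.3 0 0 0 0" --pt "0 0 4.3 0 0 0 0" --pt "0 0 0 0 0 0 0" --pt "0 0 0 0 0 0 0"

```text
clock: 17.9
eef_pos: [0.5655, 0.0915, 0.1941]
orientation: [[-0.414, 0.91, 0.002], [0.91, 0.414, -0.003], [-0.004, 0.001, -1.0]]
contact_force: [-2.3, -3.2, 4.5]
gripper_width: 0.0116
grasp_force: 30.0
```

```bash
python3 st.py
```

```text
114.42784811558302 [0.56551556 0.09149251 0.19406999] 0.01157284163883701 29.97862983494997 [-2.3 -3.2  4.5] [-0.61  0.41  0.04]
0.04 46 0.5508517217388507 0.5804512535035119 0.1211063289019021
0.06 48 0.55115080456404 0.5751659186531285 0.10686032952158997
0.08 52 0.5517966173217793 0.5742931089918811 0.10681328422952074
0.1 47 0.5509694139673937 0.5720993463998375 0.10876868328858591
0.12 53 0.5509146733997855 0.5749927123805147 0.1085975661327625
foot yaw ((563.2922973632812, 93.79203796386719), (98.7701416015625, 96.55912017822266), 67.03022766113281)
```

Request:
arm_command --pt "0 0 0 0 0 0 0.4" --pt "0 0 0 0 0 0 0.4" --pt "0 0 0 0 0 0 0.4" --pt "0 0 0 0 0 0 0.4" --pt "0 0 0 0 0 -15 0.4" --pt "0 0 0 0 0 -30 0.4" --pt "0 0 0 0 0 -40 0.4" --pt "0 0 0 0 -40 -20 0.6" --pt "0 0 0 0 -60 0 0.6" --pt "0 0 0 0 -60 0 0.6" --pt "0 0 0 0 -60 0 0.6" --pt "0 0 0 0 -60 0 0.6" --pt "0 0 0 0 0 0 0.6"

```text
clock: 19.58
eef_pos: [0.3076, -0.0246, 0.2993]
orientation: [[-0.41, 0.912, 0.005], [0.912, 0.41, -0.002], [-0.004, 0.004, -1.0]]
contact_force: [0.7, -0.5, -0.2]
gripper_width: 0.0524
grasp_force: 0.0
```

```bash
python3 st.py
python3 - <<'E'
from h import *
a=optics.get_image("top");b=optics.get_image("side")
def mr(Q): return cv2.minAreaRect((Q[:,:2]*1000).astype(np.float32))
for n,im in (("top",a),("side",b)):
    P=cloud(im).reshape(-1,3);near=np.hypot(P[:,0]-.5643,P[:,1]-.0919)<.075
    for lo,hi in((.203,.22),(.18,.19),(.0085,.0125)):
        Q=P[near&(P[:,2]>lo)&(P[:,2]<hi)]
        if len(Q)>4:
            X=Q[:,:2]-Q[:,:2].mean(0);w,V=np.linalg.eigh(X.T@X);print(n,lo,len(Q),mr(Q),"pca",np.degrees(np.arctan2(V[1,1],V[0,1])))
f=a["frame"].astype(int);P=cloud(a);m=(f.max(2)<85)&(abs(P[...,2]-.010)<.006)&(np.hypot(P[...,0]-.5643,P[...,1]-.0919)<.075);print("foot",mr(P[m]))
c=a["frame"][160:240,190:290]
cv2.imwrite("pics/t7.png",np.hstack([cv2.resize(c,(400,400),interpolation=2),cv2.resize(b["frame"][150:270,190:310],(400,400),interpolation=2)]))
for n,(u,v) in dict(tin=(173,204),box=(379,204)).items(): print(n,cloud(a)[v,u])
E
```

```text
114.19025563318245 [ 0.30762183 -0.02462021  0.29931162] 0.05244147682384457 0.0 [ 0.7 -0.5 -0.2] [ 0.03 -0.21  0.01]
0.04 47 0.5513414542549473 0.5808894063389789 0.12108975981528947
0.06 50 0.5518034454845709 0.575294688108166 0.10784953934592978
0.08 52 0.5507166325930986 0.5738114620024252 0.10788129768762544
0.1 47 0.5514773643301095 0.5729838657241264 0.10691848795033676
0.12 49 0.5506627810971565 0.5753668006013598 0.10725437252296
foot yaw ((562.9947509765625, 94.22959899902344), (99.05403900146484, 96.5669937133789), 69.50200653076172)
top 0.203 56 ((564.8392333984375, 91.97783660888672), (11.794357299804688, 38.37793731689453), 27.45438003540039) pca 116.51811944896858
top 0.18 155 ((565.1946411132812, 91.80974578857422), (45.917537689208984, 45.49153518676758), 68.99618530273438) pca -145.4186583496454
top 0.0085 225 ((563.214111328125, 92.63668823242188), (95.06768798828125, 100.07537078857422), 69.3997802734375) pca 123.35389313355613
side 0.203 41 ((562.7391357421875, 95.87188720703125), (11.555978775024414, 36.338951110839844), 25.277027130126953) pca 117.86554250993291
side 0.18 152 ((563.2996826171875, 95.64628601074219), (44.51127243041992, 45.519752502441406), 69.33389282226562) pca -160.23039890468797
side 0.0085 459 ((564.1478271484375, 93.34716796875), (97.41986083984375, 98.1546859741211), 70.49923706054688) pca -150.29410164951352
foot ((566.634033203125, 89.28474426269531), (92.09676361083984, 97.78034973144531), 68.8128662109375)
tin [0.55397795 0.33076619 0.04401734]
box [ 0.56648324 -0.36062973  0.06107931]
```

View pics/t7.png

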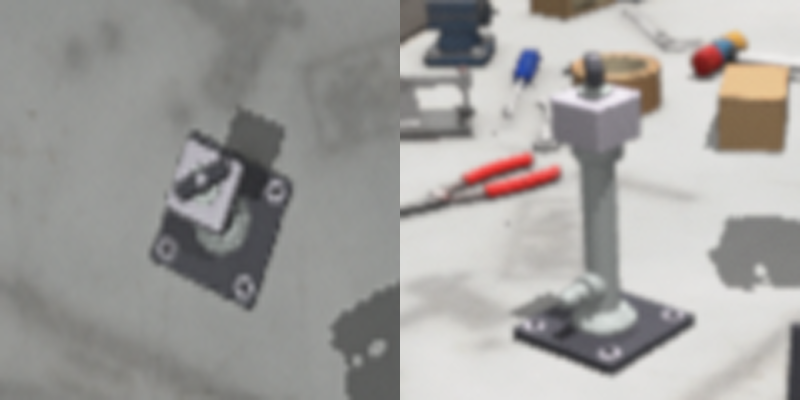

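The stand is upright. The T-bar lies diagonally across the block at (203,180), about 43–45° from closed by measurement, and the bystanders have not moved. Handing in.

```bash
python3 -c "
from bench import workorder
print(workorder.close_job())"
```

```text
the job is handed in; nothing more can be done
None
```

The stand is upright on its foot and released, its T-handle is turned to about 45° (the cameras read 43–45°), the tin and carton measured unmoved (I didn't re-measure the marker, but the arm never went near it), and the job was handed in at about 20 s; the hand-in returned no verdict.

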